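# Make up two pottery-painting kits from the stock

### The arm

A 6-joint arm with a two-finger parallel gripper is mounted at the origin on the work surface. World frame = base frame: x ahead of the robot, y to its left, z up, the work surface at z = 0. Lengths are in m, angles in rad, forces in N, time in s.
With the tool pointing down it reaches from about 0.275 to 0.725 m from the base axis. Payload 5.6 kg.
Tool frame: the origin (TCP) lies at the very end of the fingers, on their centre line; the grasp point (between the pads) lies 19 mm behind it; z points along the fingers, y is the line along which they close (so a half turn about z gives the same grasp; the last joint's range is limited). The gripper opens to 85 mm and grips with 20 to 120 N. Pads are 22 mm wide; open, the fingers measure 114 mm over their backs; the gripper's body (76 mm by 85 mm) begins 54 mm behind the grasp point. The pads swing forward as they close: fully open they stand 13 mm farther back than shut.
Start: joints at [-0.895, 0.255, 0.108, 0, -1.424, -0.285], TCP at [0.21, -0.509, 0.231] pointing down, gripper open.
Joint ranges: [-2.95, 2.95], [-1.21, 1.97], [-1.09, 1.5], [-2.87, 1.71], [-2.94, -0.07], [-3.05, 3.05]. Speed limits (rad/s): [2.57, 2.57, 3.14, 3.14, 3.14, 3.14].

### API

Orientations are given as a 3x3 rotation matrix whose columns are the frame's x, y, z axes.
In Python, from rig import observe, camera, camera_info, hand_in gives the robot as it stands.
- The arm moves only by the shell command python3 -m jog 'ROWS' [FORCE]. ROWS is JSON, a list that holds one entry, the list of rows, each a list of 7 numbers: the shift along the tool's x, y, z as a fraction of full scale, then the turn, a rotation vector about the tool's x, y, z as a fraction of full scale, then the closure, from 0 (fully open) to 1 (shut). A call has 1 to 10 rows; each row is the pose to reach, as a shift and turn from the pose commanded when the call began, along the tool's axes at that moment, turning the shorter way round; what a row does not reach only later rows make up. Full scale, the value 1, is 0.2 m for a shift and 360 degrees for a turn. A row lasts 1/12 s, in which the tool goes at most 41.7 mm and 7.16 degrees, less where a joint would pass 70% of its speed; a pose out of reach is approached as far as the arm can. A call with a number of a shift or a turn outside -1 to 1 is refused whole. A call with a gripper value outside its range is refused whole. The fingers move at their own pace and stop on an object; FORCE is the grip in N (left out, the last holds). Time passes only in rows, so rows that repeat a pose let the fingers close. It gives the time, the measured TCP pose, the force, the opening and the grip force at its end, in the units of the state.
- observe(): the state, without advancing time (a new reading comes with each control period).
- camera(name): name is "side" or "top" or "wrist"; returns the picture (480x640x3 uint8, red, green, blue); there is no depth.
- camera_info(name): a dict with "mtx" (3x3 intrinsics, pixels), "R" (3x3) and "t" (3): a world point X has camera coordinates R X + t. Camera axes: x right, y down, z forward; pixel columns grow to the right and rows downward; lengths in m; the calibration is good to about 2 mm. A picture is of the moment at which its call begins: read the wrist's pose just before it. camera_info takes no time and is no camera call; for the wrist camera it gives the pose at the moment of the call.
- hand_in(): hands the job in; it is judged then, once.
The state is a dict: "clock": time; "q": joint angles; "joint_vel": joint speeds; "joint_efforts": joint torques, N m; "tool_pos": TCP position; "tool_rot": TCP orientation; "ft_force": force on the tool from outside, world axes, zero at the start; "moment": the same for the moment, N m; "opening": finger opening in m; "grasp_force": force on a finger pad.
Only numpy, scipy, OpenCV 4.12 (cv2) and the standard library are available. Lean on these libraries where they do the work, as an engineer would, in place of code of your own. Each camera call takes 0.05 s, during which the arm holds its last target. There are 200 camera calls.

### The job

Make up the two painting kits for tonight's pottery workshop: the dark grey tray gets the white mug and the blue paint, the white tray gets the terracotta flowerpot, the yellow paint and the white primer bottle. Stand the mug or pot upright in the large compartment of its tray (the one alone on its side of the white mixing wells) and each paint or bottle upright in a small compartment of its own (either one), on the tray's floor; set the mug and the pot down gently without dropping them, and leave the red and green paints standing where they are.

Things in the scene. Friction and masses are not known exactly. Their poses are not given: they have to be found in the camera images.
- tray_grey: dark grey kit tray, fixed, 114 (x) by 258 mm (y), rim 16 mm high, floor top 4 mm up; left or right. Origin: centre of underside; yaw within 0.2 rad, x away from robot, y left. In mm: row at x=+15, each 76 mm deep in x, 12 mm dividers: large compartment 80 mm wide at y=+85; mixing wells (not a place) y=+26; small ones 64 mm wide at y=-25 and y=-93. Fixed brush at x=-41, top 13 up.
- tray_white: white kit tray, fixed, 114 (x) by 258 mm (y), rim 16 mm high, floor top 4 mm up; left or right. Origin: centre of underside; yaw within 0.2 rad, x away from robot, y left. In mm: row at x=+15, each 76 mm deep in x, 12 mm dividers: large compartment 80 mm wide at y=+85; mixing wells (not a place) y=+26; small ones 64 mm wide at y=-25 and y=-93. Fixed brush at x=-41, top 13 up.
- mug: small white ceramic mug, straight wall of outer diameter 58 mm, height 68 mm, open top; loop handle on its +y side reaches 58 mm from the axis, at heights 18 to 60 mm, 9 mm thick; 120 to 240 g; origin at the centre of its underside, z up. Grip it across the wall along its x axis. Starts standing in the stock beyond the trays, handle within 0.5 rad of world +y
- flowerpot: small terracotta flowerpot, tapered: foot diameter 48 mm, rim band diameter 69 mm from height 40 mm to the top at 62 mm, open at the top, wall 4 mm; 100 to 200 g; grip it by the rim band; origin at the centre of its underside, z up; starts standing in the stock beyond the trays
- jar_blue: closed blue paint jar with a lid of the same colour and a white paper label round it, round, diameter 42 mm, height 62 mm (lid diameter 40 mm from height 47 mm up), 60 to 130 g; origin at the centre of its underside, z up; starts standing on the table in the stock beyond the trays
- jar_yellow: closed yellow paint jar with a lid of the same colour and a white paper label round it, round, diameter 42 mm, height 62 mm (lid diameter 40 mm from height 47 mm up), 60 to 130 g; origin at the centre of its underside, z up; starts standing on the table in the stock beyond the trays
- primer: white plastic primer bottle with a brown label and a narrow black cap, round, diameter 42 mm up to height 60 mm, then a shoulder to a neck of 18 mm and the cap (diameter 22 mm), 92 mm high in all, 60 to 130 g; origin at the centre of its underside, z up; starts standing in the stock beyond the trays
- jar_red: closed red paint jar with a lid of the same colour and a white paper label round it, round, diameter 42 mm, height 62 mm (lid diameter 40 mm from height 47 mm up), 60 to 130 g; origin at the centre of its underside, z up; starts standing on the table in the stock beyond the trays; not ordered: stays where it is
- jar_green: closed green paint jar with a lid of the same colour and a white paper label round it, round, diameter 42 mm, height 62 mm (lid diameter 40 mm from height 47 mm up), 60 to 130 g; origin at the centre of its underside, z up; starts standing on the table in the stock beyond the trays; not ordered: stays where it is
Not all that is in view belongs to the job. There is more than one size of the jar_yellow; the one meant has the size given above. Several things look just like the jar_blue: the one meant starts farthest from the robot's base.

How it is judged:
At the end, for the whole second after the job is handed in: All five stand released and at rest in their compartments (mug and pot axes within 16 mm of its centre, paints and primer 18 mm in x, 14 mm in y), upright within 0.1 rad, feet within 5 mm of the tray floor; red and green upright within 30 mm of their start (x of mug in the frame of tray_grey between -0.001 and 0.031 m and y of mug in the frame of tray_grey between 0.069 and 0.101 m and z of mug in the frame of tray_grey between -0.001 and 0.009 m and angle between each of mug, jar_blue, flowerpot, jar_yellow, primer, jar_red, jar_green's own z axis and vertical below 0.1 rad and linear speed of each of mug, jar_blue, flowerpot, jar_yellow, primer below 0.02 m/s and ((x of jar_blue in the frame of tray_grey between -0.003 and 0.033 m and y of jar_blue in the frame of tray_grey between -0.107 and -0.079 m) or (x of jar_blue in the frame of tray_grey between -0.003 and 0.033 m and y of jar_blue in the frame of tray_grey between -0.039 and -0.011 m)) and z of jar_blue in the frame of tray_grey between -0.001 and 0.009 m and x of flowerpot in the frame of tray_white between -0.0015 and 0.0315 m and y of flowerpot in the frame of tray_white between 0.0685 and 0.1015 m and z of flowerpot in the frame of tray_white between -0.001 and 0.009 m and ((x of jar_yellow in the frame of tray_white between -0.003 and 0.033 m and y of jar_yellow in the frame of tray_white between -0.107 and -0.079 m) or (x of jar_yellow in the frame of tray_white between -0.003 and 0.033 m and y of jar_yellow in the frame of tray_white between -0.039 and -0.011 m)) and z of jar_yellow in the frame of tray_white between -0.001 and 0.009 m and ((x of primer in the frame of tray_white between -0.003 and 0.033 m and y of primer in the frame of tray_white between -0.107 and -0.079 m) or (x of primer in the frame of tray_white between -0.003 and 0.033 m and y of primer in the frame of tray_white between -0.039 and -0.011 m)) and z of primer in the frame of tray_white between -0.001 and 0.009 m and distance of each of jar_red, jar_green from where it was at the start of the episode below 0.03 m); the robot touches nothing.
It fails at once if the mug was dropped or knocked over: out of the fingers with its foot over 20 mm above the tray floor (contact force between the fingers and mug below 0.05 N and height (world z) of mug above 0.024 m).
It fails at once if the flowerpot was dropped or knocked over: out of the fingers with its foot over 20 mm above the tray floor (contact force between the fingers and flowerpot below 0.05 N and height (world z) of flowerpot above 0.024 m).
It also fails if it takes over 128 s, if anything falls off the work surface, if the arm or the gripper's body presses on something with over 40 N, if the wrist force passes 120 N, or if a joint passes its speed limit or range.

## Working session

There is one attempt and no reset: what is moved stays moved. The work goes in short steps, Python scripts to look and compute and a shell command to move; the robot and the scene stay as the last step left them, time stands still between calls to the robot, and variables do not carry over. Pictures are saved under pics/ and viewed, at most 14 in all, crops included, and the job is handed in when it is done.

```bash
ls; mkdir -p pics; python3 - <<'E'
from rig import *
import cv2
for n in ["top","side"]:
    cv2.imwrite(f"pics/{n}0.png",camera(n)[:,:,::-1]); i=camera_info(n); print(n,i)
o=observe();print(o)
E
```

```text
pics
top {'mtx': array([[473.05771256,   0.        , 325.36505327],
       [  0.        , 473.05771256, 231.32208868],
       [  0.        ,   0.        ,   1.        ]]), 'R': array([[ 0.00797758, -0.99991992, -0.00982391],
       [-0.98349204, -0.00606972, -0.18084954],
       [ 0.18077543,  0.01110448, -0.98346171]]), 't': array([-0.00614945,  0.5133072 ,  0.95150974])}
side {'mtx': array([[566.86587743,   0.        , 317.2589386 ],
       [  0.        , 566.86587743, 237.30854941],
       [  0.        ,   0.        ,   1.        ]]), 'R': array([[-9.94436214e-01, -1.05335817e-01,  9.91024955e-04],
       [-7.46735030e-02,  6.98266696e-01, -7.11932222e-01],
       [ 7.42999626e-02, -7.08045187e-01, -7.02247484e-01]]), 't': array([0.48872367, 0.06830207, 1.24189927])}
{'clock': 0.1, 'q': array([-8.95405051e-01,  2.55674689e-01,  1.07164215e-01, -3.83397091e-04,
       -1.42391170e+00, -2.84584277e-01]), 'joint_vel': array([ 0.00065948, -0.00156131,  0.00229532,  0.00026396,  0.00011593,
       -0.0006482 ]), 'joint_efforts': array([-2.22603769e-03, -3.87604988e+01,  2.38471806e+01,  5.37780896e+00,
       -3.80460828e-03, -1.49569991e-05]), 'tool_pos': array([ 0.20938253, -0.50811972,  0.23051107]), 'tool_rot': array([[-9.24623405e-01, -3.80881924e-01, -7.20469554e-04],
       [-3.80882594e-01,  9.24622183e-01,  1.50602024e-03],
       [ 9.25462442e-05,  1.66691588e-03, -9.99998606e-01]]), 'ft_force': array([ 0.33672551, -0.39693327,  1.1093134 ]), 'moment': array([ 0.03111125,  0.02325056, -0.02724317]), 'grasp_force': 0.0, 'opening': 0.08544471035920875}
```

View pics/top0.png

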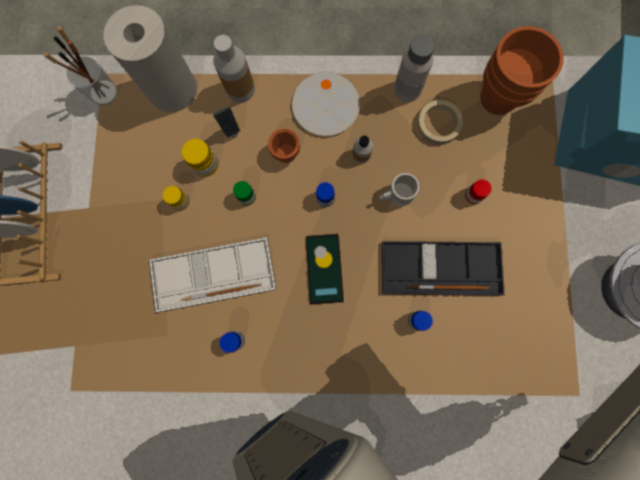

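View pics/side0.png

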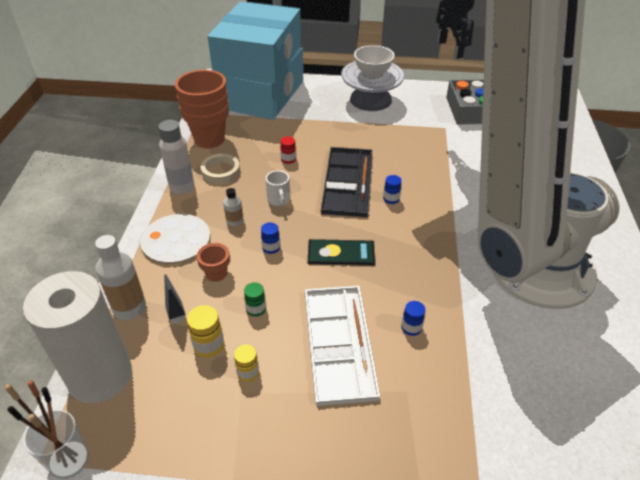

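Top view: white tray ~(212,275), grey tray ~(442,269), mug (404,187), pot (284,145), far blue (325,193), small yellow (173,197), primer candidate (363,148), red (480,190), green (243,190). Enlarging for accuracy.

```bash
python3 - <<'E'
import cv2
a=cv2.imread("pics/top0.png")
cv2.imwrite("pics/c1.png",cv2.resize(a[120:320,140:340],None,fx=3,fy=3,interpolation=cv2.INTER_CUBIC))
cv2.imwrite("pics/c2.png",cv2.resize(a[120:320,315:515],None,fx=3,fy=3,interpolation=cv2.INTER_CUBIC))
E
```

```text
(no output)
```

View pics/c1.png

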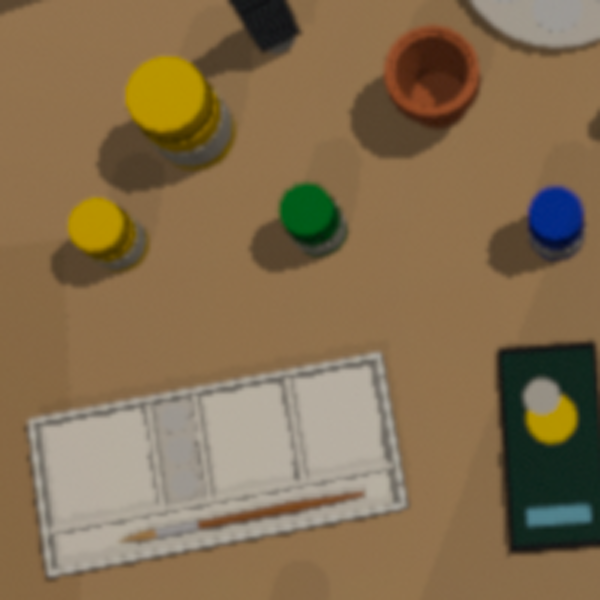

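View pics/c2.png

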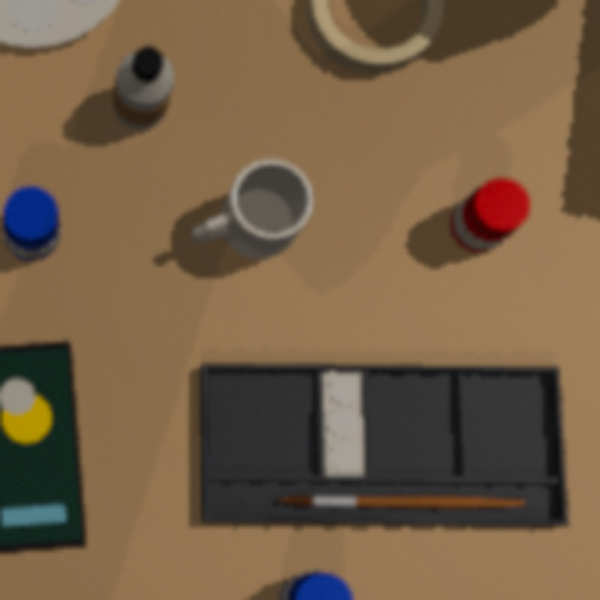

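Lids, rims and tray corners are readable in the crops: white tray corners (28,420),(380,353),(406,507),(48,577); grey ones (203,367),(557,368),(566,523),(203,524). Both wells are image right of the left, large compartment. The small yellow's lid is about 20 px wide, and there is only one small bottle at c2 (148,62).

```bash
cat > h.py <<'E'
import numpy as np, cv2, json
from scipy.spatial.transform import Rotation as Ro
from rig import *
def ray(n,uv,info=None):
    i=info or camera_info(n); d=i["R"].T@np.linalg.inv(i["mtx"])@[uv[0],uv[1],1]; return -i["R"].T@i["t"],d
def px(n,uv,z):
    c,d=ray(n,uv); return (c+d*(z-c[2])/d[2])[:2]
def tri(a,b):
    A=np.zeros((3,3));B=np.zeros(3)
    for c,d in(a,b):
        d=d/np.linalg.norm(d);P=np.eye(3)-np.outer(d,d);A+=P;B+=P@c
    return np.linalg.solve(A,B)
def go(x,y,z,yaw):
    """rows numbers to reach TCP xyz, tool y along angle yaw(deg) from world -x, pointing down"""
    o=observe();R=o["tool_rot"];a=np.radians(yaw)
    ty=np.array([-np.cos(a),-np.sin(a),0]);tz=np.array([0,0,-1.]);T=np.c_[np.cross(ty,tz),ty,tz]
    r=Ro.from_matrix(R.T@T).as_rotvec()/(2*np.pi);s=R.T@(np.array([x,y,z])-o["tool_pos"])/.2
    print("clock",round(o["clock"],2),"shift",s.round(4),"turn",r.round(4),"deg",(np.linalg.norm(r)*360).round(1))
E
python3 - <<'E'
from h import *
c1=lambda u,v:((u+.5)/3-.5+140,(v+.5)/3-.5+120)
c2=lambda u,v:((u+.5)/3-.5+315,(v+.5)/3-.5+120)
L=[(-.057,.129),(-.057,-.129)]
loc=np.array([(.057,.129),(.057,-.129),(-.057,-.129),(-.057,.129)])
for n,C in (("white",[c1(28,420),c1(380,353),c1(406,507),c1(48,577)]),("grey",[c2(203,367),c2(557,368),c2(566,523),c2(203,524)])):
    P=np.array([px("top",p,.016) for p in C]); m=P.mean(0); Q=P-m
    yaw=np.arctan2((loc[:,0]*Q[:,1]-loc[:,1]*Q[:,0]).sum(),(loc*Q).sum())
    R=np.array([[np.cos(yaw),-np.sin(yaw)],[np.sin(yaw),np.cos(yaw)]])
    print(n,m.round(4),yaw.round(3),"res mm",(1e3*(P-m-loc@R.T)).round(1).tolist())
    for y in(.085,-.025,-.093): print("   ",y,(m+R@[.015,y]).round(4))
T=dict(blue=(c2(30,216),.062,(270,231)),yellow=(c1(97,226),.062,(246,354)),green=(c1(308,211),.062,(254,291)),red=(c2(502,206),.062,(288,142)),
 pot=(c1(432,73),.062,(214,256)),primer=(c2(148,62),.092,(231,194)),mug=(c2(271,199),.068,(278,181)),handle=(c2(203,232),.05,None),bigyel=(c1(167,98),.09,(204,319)))
for k,(u,z,s) in T.items():
    print(k,px("top",u,z).round(4),"" if s is None else ("tri",tri(ray("top",u),ray("side",s)).round(3)))
E
```

```text
white [0.4241 0.2411] 0.199 res mm [[-0.2, -0.4], [-0.5, 0.2], [0.4, 0.8], [0.3, -0.5]]
    0.085 [0.422  0.3274]
    -0.025 [0.4437 0.2196]
    -0.093 [0.4572 0.1529]
grey [ 0.4409 -0.2525] 0.005 res mm [[-1.1, -2.4], [-1.3, 1.1], [1.9, 1.8], [0.5, -0.4]]
    0.085 [ 0.4555 -0.1674]
    -0.025 [ 0.456  -0.2774]
    -0.093 [ 0.4563 -0.3454]
blue [ 5.956e-01 -5.000e-04] ('tri', array([ 0.597, -0.   ,  0.053]))
yellow [0.5866 0.3222] ('tri', array([0.587, 0.323, 0.058]))
green [0.5983 0.1737] ('tri', array([0.6  , 0.175, 0.055]))
red [ 0.6046 -0.3318] ('tri', array([ 0.605, -0.334,  0.056]))
pot [0.7011 0.0886] ('tri', array([0.702, 0.089, 0.055]))
primer [ 0.6984 -0.082 ] ('tri', array([ 0.7  , -0.083,  0.081]))
mug [ 0.6071 -0.1691] ('tri', array([ 0.607, -0.171,  0.057]))
handle [ 0.5878 -0.1233] 
bigyel [0.6713 0.2697] ('tri', array([0.673, 0.272, 0.082]))
```

```bash
python3 -c "
from h import *
go(.607,-.169,.17,22)"
```

```text
clock 0.1 shift [-2.4841  0.8101  0.3037] turn [ 2.000e-04  2.000e-04 -2.489e-01] deg 89.6
```

```bash
python3 -m jog '[[[-1,0.35,0.1,0,0,-0.12,0],[-1,0.35,0.1,0,0,-0.12,0],[-1,0.35,0.1,0,0,-0.12,0],[-1,0.35,0.1,0,0,-0.12,0],[-1,0.35,0.1,0,0,-0.12,0],[-1,0.35,0.1,0,0,-0.12,0],[-1,0.35,0.1,0,0,-0.12,0]]]' 60; python3 -c "
from h import *
go(.607,-.169,.17,22)"
```

```text
clock: 0.68
tool_pos: [0.3691, -0.3657, 0.2105]
tool_rot: [[-0.406, -0.914, -0.001], [-0.914, 0.406, 0.001], [-0.001, 0.002, -1.0]]
ft_force: [-0.8, -0.3, 0.8]
opening: 0.0853
grasp_force: 0.0
clock 0.68 shift [-1.381  -0.6887  0.2022] turn [ 0.0002  0.0002 -0.1276] deg 45.9
```

```bash
python3 -m jog '[[[-1,-0.5,0.2,0,0,-0.12,0],[-1,-0.5,0.2,0,0,-0.12,0],[-1,-0.5,0.2,0,0,-0.12,0],[-1,-0.5,0.2,0,0,-0.12,0],[-1,-0.5,0.2,0,0,-0.12,0],[-1,-0.5,0.2,0,0,-0.12,0],[-1,-0.5,0.2,0,0,-0.12,0],[-1,-0.5,0.2,0,0,-0.12,0],[-1,-0.5,0.2,0,0,-0.12,0]]]'; python3 -c "
from h import *
go(.607,-.169,.12,22)"
```

```text
clock: 1.43
tool_pos: [0.5408, -0.228, 0.1713]
tool_rot: [[0.318, -0.948, -0.0], [-0.948, -0.318, -0.0], [0.0, 0.001, -1.0]]
ft_force: [-0.3, -0.6, 0.3]
opening: 0.0852
grasp_force: 0.0
clock 1.43 shift [-0.1744 -0.4077  0.2564] turn [ 0.0001 -0.     -0.0097] deg 3.5
```

```bash
python3 -m jog '[[[-0.174,-0.408,0.25,0,0,-0.01,0],[-0.174,-0.408,0.25,0,0,-0.01,0],[-0.174,-0.408,0.25,0,0,-0.01,0],[-0.174,-0.408,0.25,0,0,-0.01,0],[-0.174,-0.408,0.25,0,0,-0.01,0],[-0.174,-0.408,0.25,0,0,-0.01,0]]]'; python3 -c "
from h import *
go(.607,-.169,.033,22)
cv2.imwrite('pics/w1.png',camera('wrist')[:,:,::-1]);i=camera_info('wrist')
for p in [(.607,-.169,.068),(.607-.0145,-.169+.0355,.04)]:
  v=i['mtx']@(i['R']@p+i['t']);print(v[:2]/v[2])"
```

```text
clock: 1.93
tool_pos: [0.6071, -0.169, 0.1222]
tool_rot: [[0.379, -0.926, 0.001], [-0.926, -0.379, -0.001], [0.001, -0.001, -1.0]]
ft_force: [0.3, 0.5, 0.3]
opening: 0.085
grasp_force: 0.0
clock 1.93 shift [-0.0006  0.0007  0.446 ] turn [-0.0001 -0.0001  0.0007] deg 0.3
[327.70905719 272.31947547]
[327.78106874 312.29021516]
```

View pics/w1.png

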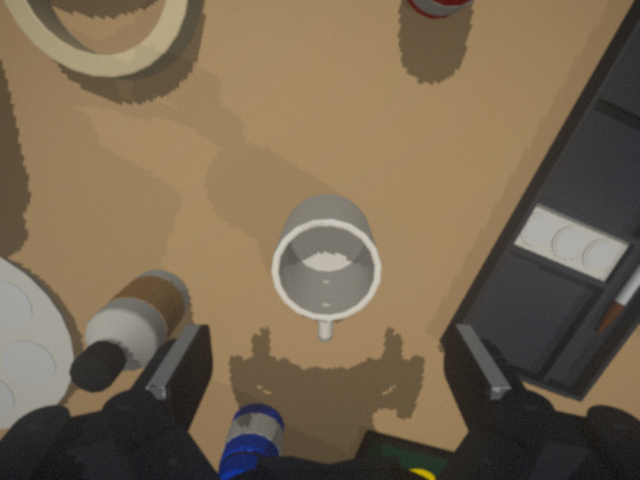

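The wrist view confirms the mug: rim centre ~(326,270), where (328,272) was predicted. Handle lies in line with the approach axis.

```bash
python3 -m jog '[[[0,0,0.24,0,0,0,0],[0,0,0.48,0,0,0,0],[0,0,0.48,0,0,0,0],[0,0,0.48,0,0,0,0],[0,0,0.48,0,0,0,0],[0,0,0.48,0,0,0,0]]]' 50;  python3 -m jog '[[[0,0,0,0,0,0,1],[0,0,0,0,0,0,1],[0,0,0,0,0,0,1],[0,0,0,0,0,0,1],[0,0,0,0,0,0,1],[0,0,0,0,0,0,1],[0,0,0,0,0,0,1],[0,0,0,0,0,0,1]]]' 50; python3 -c "
from h import *
go(.4555,-.1674,.14,0.3)"
```

```text
clock: 2.48
tool_pos: [0.609, -0.1686, 0.0281]
tool_rot: [[0.38, -0.925, 0.004], [-0.925, -0.38, -0.001], [0.003, -0.004, -1.0]]
ft_force: [-0.1, -0.9, 0.8]
opening: 0.0851
grasp_force: 0.0
clock: 3.15
tool_pos: [0.6087, -0.1679, 0.0272]
tool_rot: [[0.381, -0.924, 0.003], [-0.924, -0.381, -0.001], [0.002, -0.002, -1.0]]
ft_force: [-0.7, -0.2, 5.9]
opening: 0.0562
grasp_force: 54.3
clock 3.15 shift [-0.2932  0.7059 -0.5664] turn [-0.0005 -0.0002  0.0614] deg 22.1
```

```bash
python3 -m jog '[[[0,0,-0.1,0,0,0,1],[0,0,-0.2,0,0,0,1],[0,0,-0.3,0,0,0,1],[0,0,-0.4,0,0,0,1],[0,0,-0.4,0,0,0,1]]]'; python3 -m jog '[[[-0.07,0.18,0,0,0,0.015,1],[-0.14,0.36,0,0,0,0.03,1],[-0.21,0.54,0,0,0,0.045,1],[-0.293,0.706,0,0,0,0.061,1],[-0.293,0.706,0,0,0,0.061,1],[-0.293,0.706,0,0,0,0.061,1],[-0.293,0.706,0,0,0,0.061,1]]]'; python3 -c "
from h import *
go(.4555,-.1674,.031,0.3)"
```

```text
clock: 3.57
tool_pos: [0.6099, -0.1681, 0.1099]
tool_rot: [[0.382, -0.924, 0.007], [-0.924, -0.382, -0.002], [0.004, -0.006, -1.0]]
ft_force: [0.7, 0.1, -0.8]
opening: 0.0558
grasp_force: 53.8
clock: 4.15
tool_pos: [0.4549, -0.1671, 0.1053]
tool_rot: [[0.008, -1.0, 0.001], [-1.0, -0.008, 0.0], [-0.0, -0.001, -1.0]]
ft_force: [-0.1, -0.7, -1.2]
opening: 0.056
grasp_force: 54.4
clock 4.15 shift [ 0.0014 -0.0028  0.3717] turn [-0.0001  0.      0.0005] deg 0.2
```

```bash
python3 -m jog '[[[0,0,0.1,0,0,0,1],[0,0,0.2,0,0,0,1],[0,0,0.28,0,0,0,1],[0,0,0.32,0,0,0,1],[0,0,0.34,0,0,0,1],[0,0,0.355,0,0,0,1],[0,0,0.365,0,0,0,1],[0,0,0.37,0,0,0,1],[0,0,0.37,0,0,0,1]]]'
```

```text
clock: 4.9
tool_pos: [0.4552, -0.1672, 0.0317]
tool_rot: [[0.008, -1.0, 0.001], [-1.0, -0.008, -0.0], [0.0, -0.001, -1.0]]
ft_force: [1.1, 0.3, -3.6]
opening: 0.0561
grasp_force: 54.4
```

```bash
python3 -m jog '[[[0,0,0.003,0,0,0,1],[0,0,0.006,0,0,0,1],[0,0,0.006,0,0,0,1]]]'; python3 -m jog '[[[0,0,0,0,0,0,0],[0,0,0,0,0,0,0],[0,0,0,0,0,0,0],[0,0,0,0,0,0,0],[0,0,0,0,0,0,0],[0,0,0,0,0,0,0],[0,0,0,0,0,0,0]]]';python3 -m jog '[[[0,0,-0.15,0,0,0,0],[0,0,-0.3,0,0,0,0],[0,0,-0.4,0,0,0,0],[0,0,-0.4,0,0,0,0],[0,0,-0.4,0,0,0,0]]]'; python3 -c "
from h import *
go(.5956,-.0005,.13,0)"
```

```text
clock: 5.15
tool_pos: [0.4552, -0.1672, 0.0312]
tool_rot: [[0.008, -1.0, 0.002], [-1.0, -0.008, -0.0], [0.0, -0.002, -1.0]]
ft_force: [-1.9, 1.6, 4.3]
opening: 0.0561
grasp_force: 55.1
clock: 5.73
tool_pos: [0.4546, -0.1672, 0.03]
tool_rot: [[0.008, -1.0, -0.0], [-1.0, -0.008, -0.0], [0.0, 0.0, -1.0]]
ft_force: [-0.5, -1.0, 0.9]
opening: 0.0854
grasp_force: 0.0
clock: 6.15
tool_pos: [0.4555, -0.1672, 0.1112]
tool_rot: [[0.007, -1.0, 0.003], [-1.0, -0.007, 0.0], [0.0, -0.003, -1.0]]
ft_force: [-1.7, 1.3, -0.8]
opening: 0.0859
grasp_force: 0.0
clock 6.15 shift [-0.8281 -0.707  -0.0921] turn [-0.0005 -0.      0.0012] deg 0.5
```

```bash
python3 -m jog '[[[-0.83,-0.706,0,0,0,0,0],[-0.83,-0.706,0,0,0,0,0],[-0.83,-0.706,0,0,0,0,0],[-0.83,-0.706,0,0,0,0,0],[-0.83,-0.706,0,0,0,0,0],[-0.83,-0.706,0,0,0,0,0],[-0.83,-0.706,0,0,0,0,0],[-0.83,-0.706,0,0,0,0,0]]]'; python3 -c "
from h import *
go(.5956,-.0005,.017,0)"
```

```text
clock: 6.82
tool_pos: [0.5938, 0.0002, 0.1083]
tool_rot: [[0.008, -1.0, -0.003], [-1.0, -0.008, -0.0], [0.0, 0.003, -1.0]]
ft_force: [-0.3, -0.1, -0.5]
opening: 0.0852
grasp_force: 0.0
clock 6.82 shift [ 0.0034 -0.0102  0.4563] turn [ 0.0005 -0.0001  0.0013] deg 0.5
```

```bash
python3 -m jog '[[[0,0,0.2,0,0,0,0],[0,0,0.4,0,0,0,0],[0,0,0.456,0,0,0,0],[0,0,0.456,0,0,0,0],[0,0,0.456,0,0,0,0],[0,0,0.456,0,0,0,0]]]' 40;  python3 -m jog '[[[0,0,0,0,0,0,1],[0,0,0,0,0,0,1],[0,0,0,0,0,0,1],[0,0,0,0,0,0,1],[0,0,0,0,0,0,1],[0,0,0,0,0,0,1],[0,0,0,0,0,0,1],[0,0,0,0,0,0,1],[0,0,0,0,0,0,1]]]';python3 -m jog '[[[0,0,-0.15,0,0,0,1],[0,0,-0.3,0,0,0,1],[0,0,-0.5,0,0,0,1],[0,0,-0.6,0,0,0,1],[0,0,-0.6,0,0,0,1],[0,0,-0.6,0,0,0,1]]]'; python3 -c "
from h import *
go(.456,-.2774,.14,0.3)"
```

```text
clock: 7.32
tool_pos: [0.5962, -0.0005, 0.0214]
tool_rot: [[0.008, -1.0, 0.004], [-1.0, -0.008, 0.0], [0.0, -0.004, -1.0]]
ft_force: [1.0, -1.4, -0.6]
opening: 0.0855
grasp_force: 0.0
clock: 8.07
tool_pos: [0.5957, -0.0, 0.0202]
tool_rot: [[0.008, -1.0, 0.003], [-1.0, -0.008, -0.0], [0.0, -0.003, -1.0]]
ft_force: [-0.2, -0.2, 6.7]
opening: 0.0406
grasp_force: 41.1
clock: 8.57
tool_pos: [0.5949, 0.0002, 0.1399]
tool_rot: [[0.007, -1.0, 0.002], [-1.0, -0.007, 0.001], [-0.001, -0.002, -1.0]]
ft_force: [-0.2, 1.2, -2.7]
opening: 0.0408
grasp_force: 41.1
clock 8.57 shift [ 1.3829  0.7049 -0.0037] turn [-0.0003  0.0002  0.0003] deg 0.2
```

```bash
python3 -m jog '[[[0.69,0.35,0,0,0,0,1],[0.69,0.35,0,0,0,0,1],[0.69,0.35,0,0,0,0,1],[0.69,0.35,0,0,0,0,1],[0.69,0.35,0,0,0,0,1],[0.69,0.35,0,0,0,0,1]]]';python3 -m jog '[[[0.69,0.35,0,0,0,0,1],[0.69,0.35,0,0,0,0,1],[0.69,0.35,0,0,0,0,1],[0.69,0.35,0,0,0,0,1],[0.69,0.35,0,0,0,0,1],[0.69,0.35,0,0,0,0,1],[0.69,0.35,0,0,0,0,1]]]'; python3 -c "
from h import *
go(.456,-.2774,.0242,0.3)"
```

```text
clock: 9.07
tool_pos: [0.5238, -0.1397, 0.1373]
tool_rot: [[0.005, -1.0, -0.003], [-1.0, -0.005, 0.001], [-0.001, 0.003, -1.0]]
ft_force: [0.4, -0.6, -1.1]
opening: 0.0404
grasp_force: 41.1
clock: 9.65
tool_pos: [0.4569, -0.2763, 0.1379]
tool_rot: [[0.008, -1.0, -0.001], [-1.0, -0.008, 0.001], [-0.001, 0.001, -1.0]]
ft_force: [-0.8, 0.0, -0.1]
opening: 0.0407
grasp_force: 41.1
clock 9.65 shift [0.0061 0.0038 0.5686] turn [0.0002 0.0002 0.0004] deg 0.2
```

```bash
python3 -m jog '[[[0,0,0.2,0,0,0,1],[0,0,0.35,0,0,0,1],[0,0,0.45,0,0,0,1],[0,0,0.51,0,0,0,1],[0,0,0.54,0,0,0,1],[0,0,0.555,0,0,0,1],[0,0,0.565,0,0,0,1],[0,0,0.57,0,0,0,1],[0,0,0.57,0,0,0,1]]]'
```

```text
clock: 10.4
tool_pos: [0.4574, -0.2771, 0.0256]
tool_rot: [[0.008, -1.0, 0.001], [-1.0, -0.008, -0.0], [0.0, -0.001, -1.0]]
ft_force: [-0.4, -0.1, -1.2]
opening: 0.0407
grasp_force: 41.1
```

Lower 1.4 mm more, release, rise, and check.

```bash
python3 -m jog '[[[0,0,0.004,0,0,0,1],[0,0,0.008,0,0,0,1],[0,0,0.008,0,0,0,1]]]'; python3 -m jog '[[[0,0,0,0,0,0,0],[0,0,0,0,0,0,0],[0,0,0,0,0,0,0],[0,0,0,0,0,0,0],[0,0,0,0,0,0,0],[0,0,0,0,0,0,0],[0,0,0,0,0,0,0]]]';python3 -m jog '[[[0,0,-0.15,0,0,0,0],[0,0,-0.3,0,0,0,0],[0,0,-0.6,0,0,0,0],[0,0,-0.6,0,0,0,0],[0,0,-0.6,0,0,0,0],[0,0,-0.6,0,0,0,0]]]'; python3 -c "
from h import *
go(.6984,-.082,.14,0)
cv2.imwrite('pics/s1.png',cv2.resize(camera('side')[120:320,180:440],None,fx=3,fy=3)[:,:,::-1])"
```

```text
clock: 10.65
tool_pos: [0.4572, -0.2774, 0.0242]
tool_rot: [[0.008, -1.0, 0.002], [-1.0, -0.008, -0.001], [0.001, -0.002, -1.0]]
ft_force: [-1.5, 1.5, 4.0]
opening: 0.0406
grasp_force: 41.5
clock: 11.23
tool_pos: [0.4567, -0.2772, 0.0232]
tool_rot: [[0.008, -1.0, -0.0], [-1.0, -0.008, 0.0], [-0.0, 0.0, -1.0]]
ft_force: [-0.3, -0.7, 0.4]
opening: 0.0856
grasp_force: 0.0
clock: 11.73
tool_pos: [0.4574, -0.2773, 0.1446]
tool_rot: [[0.007, -1.0, 0.003], [-1.0, -0.007, -0.001], [0.001, -0.003, -1.0]]
ft_force: [-0.7, -0.1, -0.5]
opening: 0.0854
grasp_force: 0.0
clock 11.73 shift [-0.9676 -1.212   0.0263] turn [-0.0005 -0.0001  0.0012] deg 0.5
```

View pics/s1.png

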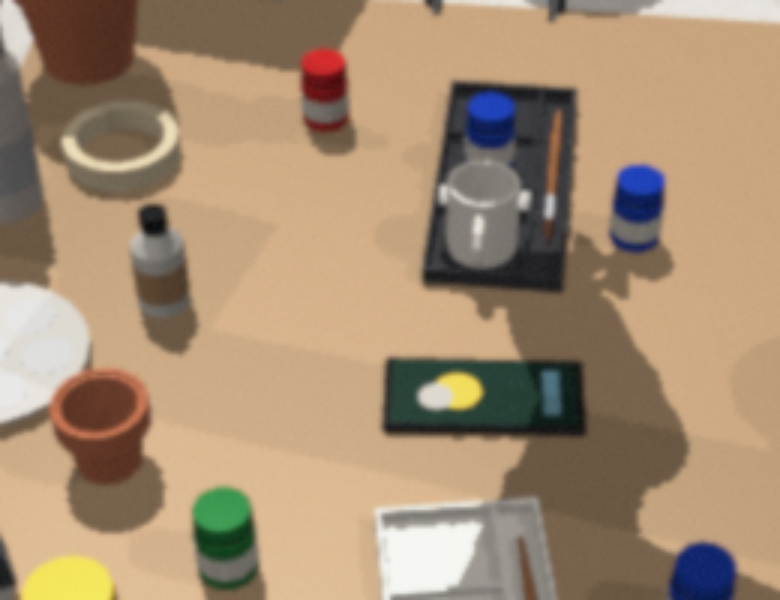

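The side view shows mug (480,210) and blue jar (490,125) upright in the grey tray. Next the primer.

```bash
python3 -m jog '[[[-0.48,-0.6,0,0,0,0,0],[-0.48,-0.6,0,0,0,0,0],[-0.48,-0.6,0,0,0,0,0],[-0.48,-0.6,0,0,0,0,0],[-0.48,-0.6,0,0,0,0,0]]]';python3 -m jog '[[[-0.48,-0.6,0,0,0,0,0],[-0.48,-0.6,0,0,0,0,0],[-0.48,-0.6,0,0,0,0,0],[-0.48,-0.6,0,0,0,0,0],[-0.48,-0.6,0,0,0,0,0],[-0.48,-0.6,0,0,0,0,0],[-0.48,-0.6,0,0,0,0,0]]]'; python3 -c "
from h import *
go(.6984,-.082,.027,0)"
```

```text
clock: 12.2
tool_pos: [0.5785, -0.1767, 0.1404]
tool_rot: [[0.011, -1.0, -0.003], [-1.0, -0.011, 0.001], [-0.001, 0.003, -1.0]]
ft_force: [-0.5, -0.8, -0.4]
opening: 0.0855
grasp_force: 0.0
clock: 12.78
tool_pos: [0.6943, -0.0837, 0.1417]
tool_rot: [[0.008, -1.0, -0.003], [-1.0, -0.008, -0.0], [0.0, 0.003, -1.0]]
ft_force: [-0.5, -0.8, 0.3]
opening: 0.0855
grasp_force: 0.0
clock 12.78 shift [-0.0084 -0.0221  0.5732] turn [ 0.0005 -0.      0.0012] deg 0.5
```

```bash
python3 -m jog '[[[-0.006,-0.015,0.2,0,0,0,0],[-0.006,-0.015,0.4,0,0,0,0],[-0.006,-0.015,0.56,0,0,0,0],[-0.006,-0.015,0.57,0,0,0,0],[-0.006,-0.015,0.57,0,0,0,0],[-0.006,-0.015,0.57,0,0,0,0],[-0.006,-0.015,0.57,0,0,0,0]]]' 40;  python3 -m jog '[[[0,0,0,0,0,0,1],[0,0,0,0,0,0,1],[0,0,0,0,0,0,1],[0,0,0,0,0,0,1],[0,0,0,0,0,0,1],[0,0,0,0,0,0,1],[0,0,0,0,0,0,1],[0,0,0,0,0,0,1],[0,0,0,0,0,0,1]]]';python3 -m jog '[[[0,0,-0.15,0,0,0,1],[0,0,-0.3,0,0,0,1],[0,0,-0.5,0,0,0,1],[0,0,-0.65,0,0,0,1],[0,0,-0.65,0,0,0,1],[0,0,-0.65,0,0,0,1]]]'; python3 -c "
from h import *
go(.4572,.1529,.15,11.4)"
```

```text
clock: 13.37
tool_pos: [0.7001, -0.0827, 0.033]
tool_rot: [[0.008, -1.0, 0.006], [-1.0, -0.008, -0.001], [0.001, -0.006, -1.0]]
ft_force: [0.2, 0.1, 0.1]
opening: 0.0855
grasp_force: 0.0
clock: 14.12
tool_pos: [0.6989, -0.0822, 0.0304]
tool_rot: [[0.008, -1.0, 0.002], [-1.0, -0.008, -0.0], [0.0, -0.002, -1.0]]
ft_force: [-0.3, 1.1, 5.2]
opening: 0.0404
grasp_force: 41.2
clock: 14.62
tool_pos: [0.6991, -0.0819, 0.1611]
tool_rot: [[0.007, -1.0, 0.004], [-1.0, -0.007, 0.001], [-0.001, -0.004, -1.0]]
ft_force: [-0.1, -0.4, -2.0]
opening: 0.041
grasp_force: 41.0
clock 14.62 shift [-1.1832  1.2008  0.0521] turn [-0.0006  0.0001 -0.0305] deg 11.0
```

```bash
python3 -m jog '[[[-0.6,0.6,0,0,0,-0.0305,1],[-0.6,0.6,0,0,0,-0.0305,1],[-0.6,0.6,0,0,0,-0.0305,1],[-0.6,0.6,0,0,0,-0.0305,1],[-0.6,0.6,0,0,0,-0.0305,1],[-0.6,0.6,0,0,0,-0.0305,1],[-0.6,0.6,0,0,0,-0.0305,1]]]'; python3 -c "
from h import *
go(.4572,.1529,.15,11.4)"
```

```text
clock: 15.2
tool_pos: [0.5766, 0.0371, 0.1581]
tool_rot: [[0.199, -0.98, -0.002], [-0.98, -0.199, -0.0], [0.0, 0.002, -1.0]]
ft_force: [-0.3, -0.4, -1.4]
opening: 0.0408
grasp_force: 41.1
clock 15.2 shift [-0.6862  0.4701  0.0415] turn [ 0.0004 -0.      0.0002] deg 0.1
```

```bash
python3 -m jog '[[[-0.686,0.47,0,0,0,0,1],[-0.686,0.47,0,0,0,0,1],[-0.686,0.47,0,0,0,0,1],[-0.686,0.47,0,0,0,0,1],[-0.686,0.47,0,0,0,0,1],[-0.686,0.47,0,0,0,0,1],[-0.686,0.47,0,0,0,0,1]]]'; python3 -c "
from h import *
go(.4572,.1529,.0344,11.4)"
```

```text
clock: 15.78
tool_pos: [0.4587, 0.1525, 0.1589]
tool_rot: [[0.197, -0.98, -0.0], [-0.98, -0.197, -0.001], [0.001, 0.001, -1.0]]
ft_force: [-0.1, -0.6, -1.3]
opening: 0.0411
grasp_force: 41.3
clock 15.78 shift [-0.0039  0.0067  0.6223] turn [ 0.0001 -0.0001 -0.    ] deg 0.0
```

```bash
python3 -m jog '[[[0,0.004,0.2,0,0,0,1],[0,0.004,0.4,0,0,0,1],[0,0.004,0.52,0,0,0,1],[0,0.004,0.58,0,0,0,1],[0,0.004,0.6,0,0,0,1],[0,0.004,0.61,0,0,0,1],[0,0.004,0.62,0,0,0,1],[0,0.004,0.625,0,0,0,1],[0,0.004,0.625,0,0,0,1],[0,0.004,0.625,0,0,0,1]]]'; python3 -m jog '[[[0,0,0.003,0,0,0,1],[0,0,0.003,0,0,0,1],[0,0,0.003,0,0,0,1]]]'
```

```text
clock: 16.62
tool_pos: [0.4578, 0.153, 0.035]
tool_rot: [[0.198, -0.98, 0.001], [-0.98, -0.198, 0.001], [-0.001, -0.002, -1.0]]
ft_force: [-0.2, -0.5, -0.9]
opening: 0.0407
grasp_force: 41.3
clock: 16.87
tool_pos: [0.4577, 0.153, 0.0343]
tool_rot: [[0.198, -0.98, 0.001], [-0.98, -0.198, 0.001], [-0.0, -0.001, -1.0]]
ft_force: [0.1, -0.3, 1.8]
opening: 0.0409
grasp_force: 41.6
```

```bash
python3 -m jog '[[[0,0,0,0,0,0,0],[0,0,0,0,0,0,0],[0,0,0,0,0,0,0],[0,0,0,0,0,0,0],[0,0,0,0,0,0,0],[0,0,0,0,0,0,0],[0,0,0,0,0,0,0]]]';python3 -m jog '[[[0,0,-0.15,0,0,0,0],[0,0,-0.3,0,0,0,0],[0,0,-0.5,0,0,0,0],[0,0,-0.5,0,0,0,0],[0,0,-0.5,0,0,0,0],[0,0,-0.5,0,0,0,0]]]'; python3 -c "
from h import *
go(.5866,.3222,.13,11.4)"
```

```text
clock: 17.45
tool_pos: [0.4573, 0.1527, 0.0337]
tool_rot: [[0.198, -0.98, -0.0], [-0.98, -0.198, -0.0], [-0.0, 0.0, -1.0]]
ft_force: [0.1, -1.0, -0.5]
opening: 0.0856
grasp_force: 0.0
clock: 17.95
tool_pos: [0.457, 0.1527, 0.1334]
tool_rot: [[0.198, -0.98, -0.0], [-0.98, -0.198, 0.0], [-0.001, 0.0, -1.0]]
ft_force: [0.0, 0.1, -0.3]
opening: 0.0854
grasp_force: 0.0
clock 17.95 shift [-0.7027 -0.8029  0.0175] turn [ 0.      0.0001 -0.    ] deg 0.0
```

```bash
python3 -m jog '[[[-0.703,-0.803,0,0,0,0,0],[-0.703,-0.803,0,0,0,0,0],[-0.703,-0.803,0,0,0,0,0],[-0.703,-0.803,0,0,0,0,0],[-0.703,-0.803,0,0,0,0,0],[-0.703,-0.803,0,0,0,0,0],[-0.703,-0.803,0,0,0,0,0],[-0.703,-0.803,0,0,0,0,0],[-0.703,-0.803,0,0,0,0,0]]]'; python3 -c "
from h import *
go(.5866,.3222,.018,11.4)"
```

```text
clock: 18.7
tool_pos: [0.5861, 0.3213, 0.133]
tool_rot: [[0.198, -0.98, -0.001], [-0.98, -0.198, -0.001], [0.001, 0.002, -1.0]]
ft_force: [-0.1, -0.5, -0.4]
opening: 0.0854
grasp_force: 0.0
clock 18.7 shift [-0.0045 -0.004   0.5751] turn [ 0.0002 -0.0001 -0.    ] deg 0.1
```

```bash
python3 -m jog '[[[-0.002,0,0.2,0,0,0,0],[-0.002,0,0.4,0,0,0,0],[-0.002,0,0.57,0,0,0,0],[-0.002,0,0.57,0,0,0,0],[-0.002,0,0.57,0,0,0,0],[-0.002,0,0.57,0,0,0,0]]]' 40;  python3 -m jog '[[[0,0,0,0,0,0,1],[0,0,0,0,0,0,1],[0,0,0,0,0,0,1],[0,0,0,0,0,0,1],[0,0,0,0,0,0,1],[0,0,0,0,0,0,1],[0,0,0,0,0,0,1],[0,0,0,0,0,0,1],[0,0,0,0,0,0,1]]]';python3 -m jog '[[[0,0,-0.15,0,0,0,1],[0,0,-0.3,0,0,0,1],[0,0,-0.5,0,0,0,1],[0,0,-0.65,0,0,0,1],[0,0,-0.65,0,0,0,1],[0,0,-0.65,0,0,0,1]]]'; python3 -c "
from h import *
go(.4437,.2196,.15,11.4)"
```

```text
clock: 19.2
tool_pos: [0.5882, 0.323, 0.0229]
tool_rot: [[0.198, -0.98, 0.004], [-0.98, -0.198, 0.002], [-0.001, -0.004, -1.0]]
ft_force: [-0.0, 0.4, 2.0]
opening: 0.0855
grasp_force: 0.0
clock: 19.95
tool_pos: [0.5877, 0.3232, 0.0215]
tool_rot: [[0.198, -0.98, 0.002], [-0.98, -0.198, 0.001], [-0.001, -0.003, -1.0]]
ft_force: [-1.0, -1.3, 7.1]
opening: 0.0406
grasp_force: 41.1
clock: 20.45
tool_pos: [0.5876, 0.3234, 0.1522]
tool_rot: [[0.198, -0.98, 0.004], [-0.98, -0.198, 0.003], [-0.003, -0.004, -1.0]]
ft_force: [-1.0, 0.2, -2.4]
opening: 0.0401
grasp_force: 41.0
clock 20.45 shift [0.3666 0.808  0.0065] turn [-0.0007  0.0004  0.    ] deg 0.3
```

```bash
python3 -m jog '[[[0.367,0.808,0,0,0,0,1],[0.367,0.808,0,0,0,0,1],[0.367,0.808,0,0,0,0,1],[0.367,0.808,0,0,0,0,1],[0.367,0.808,0,0,0,0,1],[0.367,0.808,0,0,0,0,1],[0.367,0.808,0,0,0,0,1],[0.367,0.808,0,0,0,0,1],[0.367,0.808,0,0,0,0,1]]]'; python3 -c "
from h import *
go(.4437,.2196,.0255,11.4)"
```

```text
clock: 21.2
tool_pos: [0.4434, 0.2192, 0.149]
tool_rot: [[0.198, -0.98, -0.001], [-0.98, -0.198, -0.001], [0.0, 0.001, -1.0]]
ft_force: [0.2, -0.5, -1.0]
opening: 0.0405
grasp_force: 41.1
clock 21.2 shift [-0.0018 -0.0024  0.6174] turn [ 0.0001 -0.0001  0.    ] deg 0.1
```

```bash
python3 -m jog '[[[0,0,0.2,0,0,0,1],[0,0,0.4,0,0,0,1],[0,0,0.52,0,0,0,1],[0,0,0.58,0,0,0,1],[0,0,0.6,0,0,0,1],[0,0,0.61,0,0,0,1],[0,0,0.615,0,0,0,1],[0,0,0.62,0,0,0,1],[0,0,0.62,0,0,0,1],[0,0,0.62,0,0,0,1]]]'; python3 -m jog '[[[0,0,0.003,0,0,0,1],[0,0,0.003,0,0,0,1],[0,0,0.003,0,0,0,1]]]'
```

```text
clock: 22.03
tool_pos: [0.4434, 0.2192, 0.0265]
tool_rot: [[0.198, -0.98, 0.001], [-0.98, -0.198, 0.001], [-0.001, -0.002, -1.0]]
ft_force: [-1.2, 0.6, -0.8]
opening: 0.0405
grasp_force: 41.0
clock: 22.28
tool_pos: [0.4431, 0.2189, 0.0255]
tool_rot: [[0.198, -0.98, 0.001], [-0.98, -0.198, 0.001], [-0.0, -0.001, -1.0]]
ft_force: [-1.1, -0.5, 0.6]
opening: 0.0406
grasp_force: 41.2
```

```bash
python3 -m jog '[[[0,0,0.002,0,0,0,1],[0,0,0.002,0,0,0,0],[0,0,0.002,0,0,0,0],[0,0,0.002,0,0,0,0],[0,0,0.002,0,0,0,0],[0,0,0.002,0,0,0,0],[0,0,0.002,0,0,0,0],[0,0,0.002,0,0,0,0]]]';python3 -m jog '[[[0,0,-0.15,0,0,0,0],[0,0,-0.3,0,0,0,0],[0,0,-0.6,0,0,0,0],[0,0,-0.6,0,0,0,0],[0,0,-0.6,0,0,0,0],[0,0,-0.6,0,0,0,0]]]'; python3 -c "
from h import *
go(.7011,.0886,.14,11.4)"
```

```text
clock: 22.95
tool_pos: [0.4429, 0.2187, 0.0246]
tool_rot: [[0.198, -0.98, -0.0], [-0.98, -0.198, -0.0], [0.0, 0.0, -1.0]]
ft_force: [0.4, -0.7, -0.1]
opening: 0.0853
grasp_force: 0.0
clock: 23.45
tool_pos: [0.4434, 0.2193, 0.1459]
tool_rot: [[0.198, -0.98, 0.002], [-0.98, -0.198, 0.002], [-0.002, -0.002, -1.0]]
ft_force: [-1.1, 0.2, -1.1]
opening: 0.0852
grasp_force: 0.0
clock 23.45 shift [ 0.8954 -1.134   0.0307] turn [-0.0004  0.0003  0.    ] deg 0.2
```

```bash
python3 -m jog '[[[0.45,-0.567,0,0,0,0,0],[0.45,-0.567,0,0,0,0,0],[0.45,-0.567,0,0,0,0,0],[0.45,-0.567,0,0,0,0,0],[0.45,-0.567,0,0,0,0,0]]]'; python3 -m jog '[[[0.447,-0.567,0,0,0,0,0],[0.447,-0.567,0,0,0,0,0],[0.447,-0.567,0,0,0,0,0],[0.447,-0.567,0,0,0,0,0],[0.447,-0.567,0,0,0,0,0],[0.447,-0.567,0,0,0,0,0],[0.447,-0.567,0,0,0,0,0],[0.447,-0.567,0,0,0,0,0]]]'; python3 -c "
from h import *
go(.7011,.0886,.027,11.4)
cv2.imwrite('pics/w2.png',camera('wrist')[:,:,::-1]);i=camera_info('wrist')
v=i['mtx']@(i['R']@(.7011,.0886,.062)+i['t']);print(v[:2]/v[2])"
```

```text
clock: 23.87
tool_pos: [0.5739, 0.1503, 0.1418]
tool_rot: [[0.194, -0.981, -0.003], [-0.981, -0.194, -0.002], [0.002, 0.004, -1.0]]
ft_force: [-0.5, -0.6, 0.5]
opening: 0.0854
grasp_force: 0.0
clock: 24.53
tool_pos: [0.6997, 0.0886, 0.1446]
tool_rot: [[0.199, -0.98, -0.001], [-0.98, -0.199, 0.0], [-0.0, 0.001, -1.0]]
ft_force: [0.3, 1.0, -0.1]
opening: 0.0853
grasp_force: 0.0
clock 24.53 shift [ 0.0014 -0.0071  0.5878] turn [0.0001 0.     0.0002] deg 0.1
[325.0306093  253.08727539]
```

View pics/w2.png

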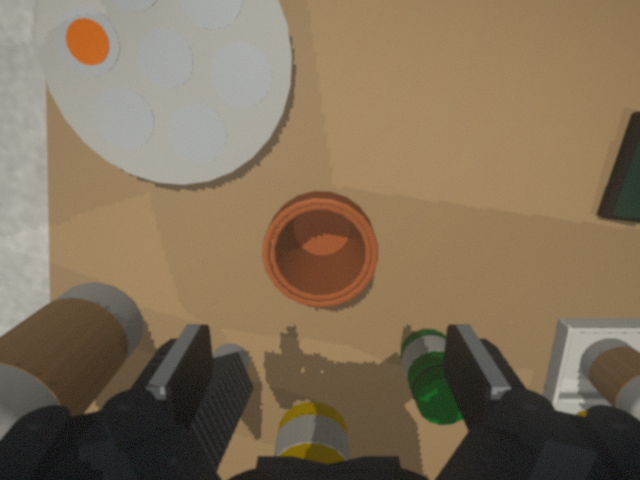

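Pot rim centre at (320,251) versus predicted (325,253): about 3 mm farther in x. Correcting.

```bash
python3 -m jog '[[[0,-0.018,0.05,0,0,0,0],[0,-0.018,0.2,0,0,0,0],[0,-0.018,0.4,0,0,0,0],[0,-0.018,0.55,0,0,0,0],[0,-0.018,0.605,0,0,0,0],[0,-0.018,0.605,0,0,0,0],[0,-0.018,0.605,0,0,0,0],[0,-0.018,0.605,0,0,0,0],[0,-0.018,0.605,0,0,0,0]]]' 40;  python3 -m jog '[[[0,0,0,0,0,0,1],[0,0,0,0,0,0,1],[0,0,0,0,0,0,1],[0,0,0,0,0,0,1],[0,0,0,0,0,0,1],[0,0,0,0,0,0,1],[0,0,0,0,0,0,1],[0,0,0,0,0,0,1]]]'
```

```text
clock: 25.33
tool_pos: [0.706, 0.089, 0.0267]
tool_rot: [[0.198, -0.98, 0.005], [-0.98, -0.198, 0.001], [-0.0, -0.005, -1.0]]
ft_force: [-0.5, 0.3, 0.9]
opening: 0.0857
grasp_force: 0.0
clock: 26.0
tool_pos: [0.7054, 0.0887, 0.026]
tool_rot: [[0.198, -0.98, 0.004], [-0.98, -0.198, 0.0], [0.0, -0.004, -1.0]]
ft_force: [-1.1, 0.1, 6.2]
opening: 0.0685
grasp_force: 45.6
```

```bash
python3 -m jog '[[[0,0,-0.05,0,0,0,1],[0,0,-0.15,0,0,0,1],[0,0,-0.3,0,0,0,1],[0,0,-0.45,0,0,0,1],[0,0,-0.6,0,0,0,1],[0,0,-0.65,0,0,0,1],[0,0,-0.65,0,0,0,1]]]';python3 -c "
from h import *
go(.422,.3274,.15,11.4)"
```

```text
clock: 26.58
tool_pos: [0.706, 0.0887, 0.1585]
tool_rot: [[0.198, -0.98, 0.008], [-0.98, -0.198, 0.002], [-0.0, -0.008, -1.0]]
ft_force: [-0.1, 0.9, -0.6]
opening: 0.0678
grasp_force: 45.6
clock 26.58 shift [-1.451   1.1561  0.0337] turn [-0.0012  0.      0.    ] deg 0.4
```

```bash
python3 -m jog '[[[-0.15,0.12,0,0,0,0,1],[-0.3,0.23,0,0,0,0,1],[-0.45,0.35,0,0,0,0,1],[-0.6,0.46,0,0,0,0,1],[-0.75,0.58,0,0,0,0,1]]]'; python3 -m jog '[[[-0.15,0.12,0,0,0,0,1],[-0.3,0.24,0,0,0,0,1],[-0.45,0.36,0,0,0,0,1],[-0.6,0.48,0,0,0,0,1],[-0.7,0.576,0,0,0,0,1],[-0.7,0.576,0,0,0,0,1],[-0.7,0.576,0,0,0,0,1],[-0.7,0.576,0,0,0,0,1]]]';python3 -c "
from h import *
go(.422,.3274,.030,11.4)"
```

```text
clock: 27.0
tool_pos: [0.5585, 0.213, 0.1518]
tool_rot: [[0.197, -0.98, -0.003], [-0.98, -0.197, -0.001], [0.0, 0.003, -1.0]]
ft_force: [0.0, 1.8, -0.5]
opening: 0.068
grasp_force: 45.7
clock: 27.67
tool_pos: [0.4198, 0.3265, 0.1528]
tool_rot: [[0.198, -0.98, -0.001], [-0.98, -0.198, -0.001], [0.001, 0.001, -1.0]]
ft_force: [-0.1, -0.1, -1.7]
opening: 0.0678
grasp_force: 45.8
clock 27.67 shift [-0.0029 -0.0125  0.6138] turn [ 0.0002 -0.0002  0.0001] deg 0.1
```

```bash
python3 -m jog '[[[0,-0.01,0.15,0,0,0,1],[0,-0.01,0.35,0,0,0,1],[0,-0.01,0.5,0,0,0,1],[0,-0.01,0.57,0,0,0,1],[0,-0.01,0.59,0,0,0,1],[0,-0.01,0.605,0,0,0,1],[0,-0.01,0.614,0,0,0,1],[0,-0.01,0.614,0,0,0,1],[0,-0.01,0.614,0,0,0,1]]]'; python3 -m jog '[[[0,0,0.004,0,0,0,1],[0,0,0.004,0,0,0,1],[0,0,0.004,0,0,0,1]]]'
```

```text
clock: 28.42
tool_pos: [0.4229, 0.3279, 0.032]
tool_rot: [[0.198, -0.98, 0.001], [-0.98, -0.198, 0.002], [-0.001, -0.002, -1.0]]
ft_force: [-0.3, 0.2, -1.0]
opening: 0.0681
grasp_force: 46.0
clock: 28.67
tool_pos: [0.4223, 0.3276, 0.0305]
tool_rot: [[0.198, -0.98, 0.0], [-0.98, -0.198, 0.001], [-0.001, -0.001, -1.0]]
ft_force: [0.6, 0.5, -0.7]
opening: 0.0681
grasp_force: 46.0
```

```bash
python3 -m jog '[[[0,0,0.004,0,0,0,1],[0,0,0.004,0,0,0,1],[0,0,0.004,0,0,0,1]]]';python3 -m jog '[[[0,0,0,0,0,0,0],[0,0,0,0,0,0,0],[0,0,0,0,0,0,0],[0,0,0,0,0,0,0],[0,0,0,0,0,0,0],[0,0,0,0,0,0,0],[0,0,0,0,0,0,0]]]';python3 -m jog '[[[0,0,-0.1,0,0,0,0],[0,0,-0.3,0,0,0,0],[0,0,-0.5,0,0,0,0],[0,0,-0.7,0,0,0,0],[0,0,-0.7,0,0,0,0],[0,0,-0.7,0,0,0,0]]]'; python3 -m jog '[[[0.1,0.75,0,0,0,0,0],[0.1,0.75,0,0,0,0,0],[0.1,0.75,0,0,0,0,0],[0.1,0.75,0,0,0,0,0],[0.1,0.75,0,0,0,0,0],[0.1,0.75,0,0,0,0,0]]]'; python3 -c "
from h import *
import numpy as np
a=camera('top');b=camera('side')
f=lambda c:cv2.resize(c,None,fx=2.6,fy=2.6)[:,:,::-1]
cv2.imwrite('pics/t9.png',np.vstack([cv2.resize(a[170:320,140:400],None,fx=3,fy=2.999)[:,:,::-1][:300,:780],]))
cv2.imwrite('pics/t9.png',cv2.resize(a[130:330,130:530],None,fx=2,fy=2)[:,:,::-1]);cv2.imwrite('pics/s9.png',cv2.resize(b[130:430,180:440],None,fx=2,fy=2)[:,:,::-1])"
```

```text
clock: 28.92
tool_pos: [0.4224, 0.3277, 0.03]
tool_rot: [[0.198, -0.98, 0.001], [-0.98, -0.198, 0.001], [-0.001, -0.001, -1.0]]
ft_force: [-2.8, -0.5, 4.8]
opening: 0.0681
grasp_force: 46.5
clock: 29.5
tool_pos: [0.4222, 0.3274, 0.0292]
tool_rot: [[0.198, -0.98, -0.0], [-0.98, -0.198, -0.0], [0.0, 0.0, -1.0]]
ft_force: [0.2, -0.2, 0.5]
opening: 0.0854
grasp_force: 0.0
clock: 30.0
tool_pos: [0.4232, 0.3287, 0.1722]
tool_rot: [[0.198, -0.98, 0.004], [-0.98, -0.198, 0.005], [-0.004, -0.005, -1.0]]
ft_force: [-0.4, 1.1, -0.8]
opening: 0.085
grasp_force: 0.0
clock: 30.5
tool_pos: [0.278, 0.2774, 0.1688]
tool_rot: [[0.2, -0.98, -0.0], [-0.98, -0.2, -0.0], [0.0, 0.0, -1.0]]
ft_force: [-0.3, 0.2, -0.2]
opening: 0.0855
grasp_force: 0.0
```

View pics/t9.png

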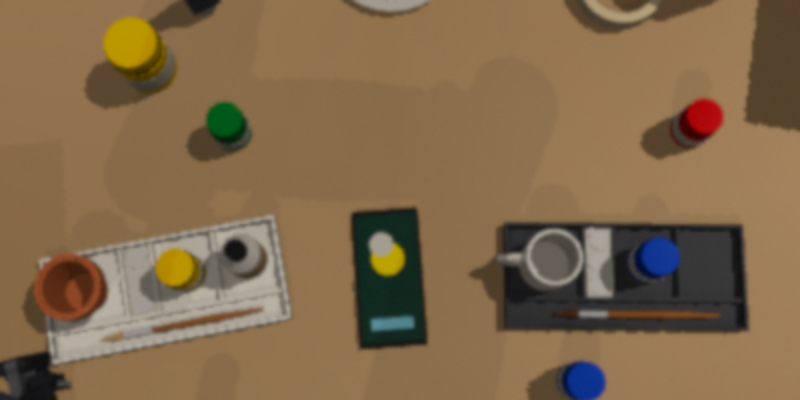

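View pics/s9.png

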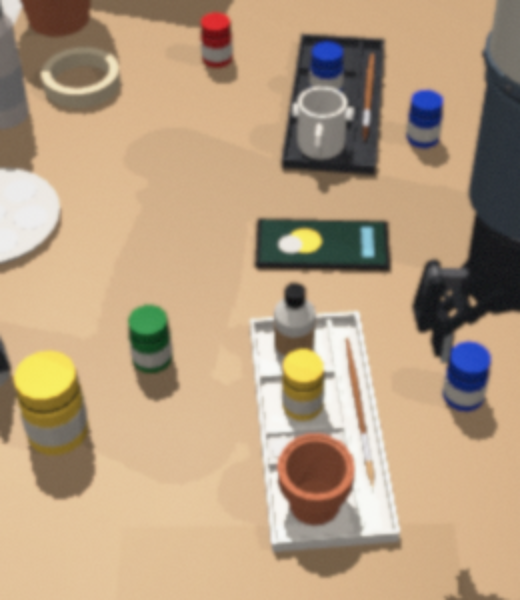

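All five are upright in their compartments, and red and green have not moved. Quick numeric check, then hand in.

```bash
python3 - <<'E'
from h import *
for k,u,v,z,t in(("pot",69,287,.066,(.422,.3274)),("yellow",177,268,.066,(.4437,.2196)),("primer",237,250,.096,(.4572,.1529)),("mug",553,258,.072,(.4555,-.1674)),("blue",658,257,.066,(.456,-.2774))):
    print(k,(1e3*(px("top",(130+u/2,130+v/2),z)-t)).round(1))
print(hand_in())
E
```

```text
pot [-1.8 -2.3]
yellow [-3.3 -4.1]
primer [-1.7 -3.4]
mug [-2.9 -0.6]
blue [-0.9  1.4]
the job is handed in; nothing more can be done
None
```

Both kits are made up and the job is handed in at about 30 s on the clock: all five items stand upright in their compartments, each within about 5 mm of its centre by the top camera, and the red and green paints stayed put; the hand-in returned no verdict.

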